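# Slide the rice carton home into the packet corner

### The job

Push the blue rice carton across the worktop until it is home in the corner of the packet rail: its long side flat against the pale wooden back rail and its end against the green end stop, wherever that is fitted. Only push it gently with the fingertips or the outside of the fingers, leaving it lying flat on the worktop; do not pinch it, lift it or tip it. Leave the glass bowl, the oil cruet and the pepper mill where they stand.

Things in the scene. Friction and masses are not known exactly. Their poses are not given: they have to be found in the camera images.
- carton: blue cardboard carton (red patches, a white disc, white ends), 66 mm (x) by 180 mm (y) by 50 mm (z), about 0.2 to 0.4 kg, loose, lying flat, slides under a push of a few newtons; origin at the centre of its underside, y along its length, z up. It starts on the robot's side of the rail, free of it and of the end stop, turned up to 0.3 rad from parallel; its +x long side faces the rail
- rail: pale wooden back rail fixed to the worktop, 18 mm (x) by 560 mm (y) by 40 mm high; origin at the centre of its underside, y along its length, its -x face (9 mm from the origin) looks towards the robot and is the face the carton goes against; turned up to 0.15 rad about the vertical
- end_stop: bright green block fixed to the worktop, 94 mm (x) by 15 mm (y) by 40 mm high, square to the rail and standing against its -x face near one end, either the left (+y) or the right (-y); origin at the centre of its underside, axes parallel to the rail's; its face towards the rail's middle (7.5 mm from the origin) is the one that the carton's end goes against
- bowl: small open clear-glass bowl, 90 mm across the rim, 42 mm high, loose, 0.25 kg, standing in front of the rail near the end that has no end stop; origin at the centre of its underside; must stay put
- cruet: amber glass conical oil cruet, 72 mm across the foot, 150 mm high, loose, 0.4 kg, standing to the left or right of the work; origin at the centre of its underside; must stay put
- mill: turned brown wooden pepper mill, 52 mm across the foot, 130 mm high, loose, 0.22 kg, standing on the other side from the cruet; origin at the centre of its underside; must stay put
There are look-alikes about, which are no part of the job. Several things have the shape of the carton; the one meant has the colours described above.

How it is judged:
At the end, for the whole second after the job is handed in: The carton lies flat and at rest in the corner between rail and end stop: at its middle no more than 5 mm from the rail's face, its end no more than 5 mm from the end stop, parallel to the rail within 0.05 rad; bowl, cruet and mill upright and within 15 mm of where they stood (x of carton in the frame of rail between -0.047 and -0.035 m and y of carton in the frame of end_stop between -0.1025 and 0.1025 m and y of carton in the frame of rail between -0.2 and 0.2 m and angle between the y axis of carton and the y axis of rail, either way round below 0.05 rad and angle between carton's own z axis and vertical below 0.08 rad and height (world z) of carton below 0.005 m and linear speed of carton below 0.01 m/s and distance of each of bowl, cruet, mill from where it was at the start of the episode below 0.015 m and angle between each of bowl, cruet, mill's own z axis and vertical below 0.2 rad); the robot touches nothing.
It fails at once if the carton is lifted off the worktop (its origin more than 8 mm up) (height (world z) of carton above 0.008 m).
It fails at once if the carton is tipped by more than 0.2 rad (angle between carton's own z axis and vertical above 0.2 rad).
It fails at once if the carton is pinched or shoved hard (more than 35 N from the fingers) (contact force between the fingers and carton above 35 N).
It fails at once if the bowl, cruet or mill is moved by more than 15 mm or tipped (distance of any of bowl, cruet, mill from where it was at the start of the episode above 0.015 m or angle between any of bowl, cruet, mill's own z axis and vertical above 0.2 rad).
It also fails if it takes over 72 s, if anything falls off the work surface, if the arm or the gripper's body presses on something with over 40 N, if the wrist force passes 120 N, or if a joint passes its speed limit or range.

### The arm

A 7-joint arm with a two-finger parallel gripper is mounted at the origin on the work surface. World frame = base frame: x ahead of the robot, y to its left, z up, the work surface at z = 0. Lengths are in m, angles in rad, forces in N, time in s.
With the tool pointing down it reaches from about 0.4 to 0.875 m from the base axis. Payload 19.3 kg.
Tool frame: the origin (TCP) lies at the very end of the fingers, on their centre line; the grasp point (between the pads) lies 19 mm behind it; z points along the fingers, y is the line along which they close (so a half turn about z gives the same grasp; the last joint's range is limited). The gripper opens to 85 mm and grips with 20 to 120 N. Pads are 22 mm wide; open, the fingers measure 114 mm over their backs; the gripper's body (76 mm by 85 mm) begins 54 mm behind the grasp point. The pads swing forward as they close: fully open they stand 13 mm farther back than shut.
Start: joints at [-1.25, 0.521, -0.036, 1.599, 0.021, 1.021, -0.113], TCP at [0.238, 0.578, 0.231] pointing down, gripper open.
Joint ranges: [-2.91, 2.91], [-0.3, 2.13], [-1.5, 1.42], [0.17, 2.43], [-1.26, 4.41], [0.16, 1.93], [-2.52, 2.52]. Speed limits (rad/s): [1.89, 1.89, 2.39, 2.39, 3.01, 3.01, 3.01].

### API

Orientations are given as [roll, pitch, yaw] about the fixed x, y, z axes, in that order (R = Rz(yaw) Ry(pitch) Rx(roll)).
In Python, from workcell import bot gives the robot as it stands. The module is installed in compiled form; this text tells all that it offers.
- The arm moves only by the tool apply_moves, never from a script. Its arguments are lists of equal length, an entry for each row: "claw": the finger opening in m, from 0 to 0.0854; "xyz": the shift along the tool's x, y, z in m, a list of three; "twist": the turn, a rotation vector about the tool's x, y, z in rad, a list of three. A call has 1 to 20 rows; each row shifts and turns the commanded pose from where the row before left it, along the tool's axes as they then stand; what a row does not reach is not made up. A row lasts 1/10 s, in which the tool goes at most 50 mm and 8.59 degrees, less where a joint would pass 70% of its speed; a pose out of reach is approached as far as the arm can. A call with a gripper value outside its range is refused whole. The fingers move at their own pace and stop on an object; "force" is the grip in N (left out, the last holds). Time passes only in rows, so rows that do not move let the fingers close. It gives the time, the measured TCP pose, the force, the opening and the grip force at its end, in the units of the state.
- bot.observe(): the state, without advancing time (a new reading comes with each control period).
- bot.grab_frame(name): name is "scene" or "side" or "wrist"; returns a dict with "img" (384x512x3 uint8, red, green, blue), "vfov" (degrees; the focal length in pixels is half the picture's height over the tangent of half this angle, whatever the lens; pixels are square), "cx", "cy" (the principal point, pixels), "distortion" ([k1, k2, p1, p2, k3] as OpenCV has them; the pictures are not rectified), "view" (4x4, takes a point from world to camera coordinates). Camera axes: x right, y up, looking along -z (the intrinsics and any distortion apply to the point x, -y, -z); pixel columns grow to the right and rows downward; lengths in m; the calibration is good to about 2 mm. A picture is of the moment at which its call begins. There is no depth.
- bot.job_done(): hands the job in; it is judged then, once.
Trained networks look in the newest picture that a camera, given by its name, has taken for a name from the list of things; names that differ only in an ending like _2 or _b are one class to them, and where a whole thing is asked for, a point or a joint stands for the part that bears it (a point fixed in the world has none). Each returns a list of dicts, best first, with "score" (0 to 1); they miss things now and then, are a little off and sometimes report something else, mostly with a low value. They report only what shows in the picture. A call takes as long as a camera call. They do not tell look-alikes from the thing itself.
- bot.find_in(camera, query): "position" ([x, y, z] in m, in world coordinates, good to about 4 mm: the middle of the surface that is visible of it).
The state is a dict: "clock": time; "qpos": joint angles; "qd": joint speeds; "joint_efforts": joint torques, N m; "position": TCP position; "tool_rot": TCP orientation; "force": force on the tool from outside, world axes, zero at the start; "moment": the same for the moment, N m; "grip_width": finger opening in m; "finger_force": force on a finger pad.
Only numpy, scipy, OpenCV 4.12 (cv2) and the standard library are available. Lean on these libraries where they do the work, as an engineer would, in place of code of your own. Each camera call takes 0.05 s, during which the arm holds its last target. There are 200 camera calls.

## Working session

There is one attempt and no reset: what is moved stays moved. The work goes in short steps, Python scripts to look and compute and a tool call to move; the robot and the scene stay as the last step left them, time stands still between calls to the robot, and variables do not carry over. Pictures are saved under pics/ and viewed, at most 10 in all, crops included, and the job is handed in when it is done.

Besides the shell and the picture viewer there is one more tool, called after "Request:" as name(argument=value, ...) on one line, values as JSON. apply_moves: Moves the arm, as the interface text tells. Its arguments: {"type":"object","properties":{"claw":{"type":"array"},"xyz":{"type":"array"},"twist":{"type":"array"},"force":{"type":"number"}},"required":["claw","xyz","twist"]}

```bash
mkdir -p pics
cat > h.py <<'E'
import numpy as np,cv2
from workcell import bot
def cam(n):
    f=bot.grab_frame(n);h,w=f["img"].shape[:2]
    fl=h/2/np.tan(np.radians(f["vfov"])/2)
    K=np.array([[fl,0,f["cx"]],[0,fl,f["cy"]],[0,0,1.]])
    return f["img"],K,np.array(f["distortion"],float),np.array(f["view"])
def px2w(c,uv,z):
    _,K,d,V=c
    p=cv2.undistortPoints(np.array(uv,float).reshape(-1,1,2),K,d).reshape(-1,2)
    r=np.c_[p[:,0],-p[:,1],-np.ones(len(p))]@V[:3,:3]
    o=-V[:3,:3].T@V[:3,3]
    return o+r*((z-o[2])/r[:,2])[:,None]
def w2px(c,P):
    _,K,d,V=c
    q=np.atleast_2d(P)@V[:3,:3].T+V[:3,3]
    return cv2.projectPoints(q*[1,-1,-1],np.zeros(3),np.zeros(3),K,d)[0].reshape(-1,2)
def save(c,n): cv2.imwrite('pics/'+n,c[0][:,:,::-1])
E
python3 - <<'E'
from h import *
s=bot.observe();print(s["clock"],s["position"],s["tool_rot"],s["force"])
for n in("scene","side"):
    c=cam(n);save(c,n+'0.png');print(n,-c[3][:3,:3].T@c[3][:3,3])
    for q in("carton","rail","end_stop","bowl","cruet","mill"):
        print(q,[(np.round(r["position"],3).tolist(),round(r["score"],2)) for r in bot.find_in(n,q)][:5])
E
```

```text
0.0 [0.23798594 0.57756075 0.23074674] [-3.14048317e+00  7.64755762e-05  2.75077638e+00] [-0.38686096 -0.783088    0.47575147]
scene [ 1.18925992 -0.13567845  0.75577523]
carton [([0.561, 0.014, 0.047], 0.84), ([0.361, 0.08, 0.049], 0.67), ([0.266, 0.27, 0.051], 0.57)]
rail [([0.68, -0.026, 0.033], 0.59)]
end_stop [([0.583, 0.263, 0.035], 0.9)]
bowl [([0.624, -0.271, 0.023], 0.9)]
cruet []
mill [([0.495, 0.338, 0.069], 0.7)]
side [ 0.30429073 -0.85388328  0.90244138]
carton [([0.234, 0.25, 0.048], 0.88), ([0.329, 0.06, 0.048], 0.81), ([0.534, -0.01, 0.05], 0.55)]
rail [([0.672, -0.052, 0.036], 0.58), ([0.521, -0.408, 0.068], 0.55)]
end_stop [([0.585, 0.266, 0.024], 0.94)]
bowl [([0.651, -0.255, 0.018], 0.71), ([0.533, -0.012, 0.05], 0.43)]
cruet [([0.524, -0.409, 0.069], 0.94)]
mill [([0.48, 0.327, 0.068], 0.6)]
```

View pics/scene0.png

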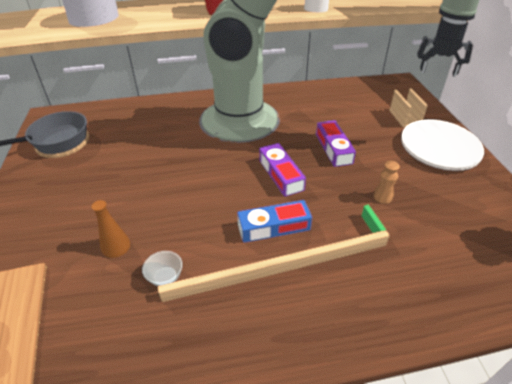

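View pics/side0.png

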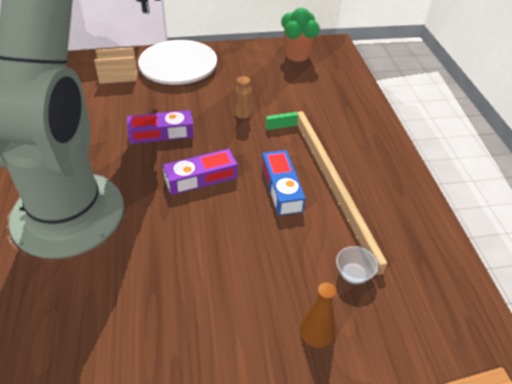

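The scene view shows the blue carton at about (275,220), the rail from (162,293) to (387,237) and the green stop at (375,220), on the +y end. The bowl is at (162,268), the cruet at (112,232) and the mill at (387,182). The side view agrees, and the purple cartons are decoys. Next I'll fit the models to colour masks in both views.

```bash
cat > fit.py <<'E'
from h import *
from scipy.optimize import minimize
def box(x,y,a,L,W,H,ox=0,oy=0):
    P=np.array([[sx*L/2+ox,sy*W/2+oy,z] for sx in(-1,1) for sy in(-1,1) for z in(0,H)])
    c,s=np.cos(a),np.sin(a)
    return P@np.array([[c,s,0],[-s,c,0],[0,0,1]])+[x,y,0]
def hull(c,P): return cv2.convexHull(w2px(c,P).astype(np.float32))
S=4
def raster(c,P):
    m=np.zeros((384*S//2,512*S//2),np.uint8)
    cv2.fillConvexPoly(m,np.round(hull(c,P)*(S/2)*16).astype(np.int32),1,shift=4);return m>0
def near(c,p,r):
    u=w2px(c,p)[0];yy,xx=np.mgrid[:384,:512];return (abs(xx-u[0])<r)&(abs(yy-u[1])<r)
def hsv(c): return cv2.split(cv2.cvtColor(c[0],cv2.COLOR_RGB2HSV))
def big(m): return cv2.resize(m.astype(np.uint8)*255,None,fx=S/2,fy=S/2,interpolation=cv2.INTER_LINEAR)>127
def hullmask(m):
    n,l,st,_=cv2.connectedComponentsWithStats(m.astype(np.uint8))
    m=l==1+st[1:,4].argmax()
    o=np.zeros(m.shape,np.uint8);k=cv2.convexHull(np.argwhere(m)[:,::-1].astype(np.int32));cv2.fillConvexPoly(o,k,1);return o>0
def iou(a,b): return (a&b).sum()/max(1,(a|b).sum())
def bluemask(c,p,r=70):
    h,s,v=hsv(c);return hullmask((h>98)&(h<125)&(s>90)&(v>50)&near(c,p,r))
def fit(f,x0,d):
    x0=np.array(x0,float);sx=np.vstack([x0]+[x0+np.eye(len(x0))[i]*d[i] for i in range(len(x0))])
    r=minimize(f,x0,method='Nelder-Mead',options=dict(initial_simplex=sx,xatol=1e-4,fatol=1e-5,maxiter=400));return r.x,r.fun
def carton(cs,x0):
    M=[big(bluemask(c,[x0[0],x0[1],.025])) for c in cs]
    return fit(lambda q:-np.mean([iou(m,raster(c,box(*q,.066,.18,.05))) for c,m in zip(cs,M)]),x0,[.02,.02,.1])
E
python3 - <<'E'
from fit import *
cs=[cam("scene"),cam("side")]
q,f=carton(cs,[.55,0,.1]);print("carton",q,f)
MR=[];MG=[]
for c in cs:
    h,s,v=hsv(c);roi=near(c,[.66,-.02,.02],160)
    MG.append(big((h>45)&(h<80)&(s>120)&roi&near(c,[.585,.265,.02],40)))
    MR.append((h>12)&(h<28)&(s>50)&(s<170)&(v>130))
    hh=hull(c,box(.68,-.03,.0,.14,.7,.04)).astype(np.int32)
    k=np.zeros((384,512),np.uint8);cv2.fillConvexPoly(k,hh,1)
    m=(MR[-1]&(k>0)).astype(np.uint8);n,l,st,_=cv2.connectedComponentsWithStats(m);MR[-1]=big(l==1+st[1:,4].argmax())
r,f=fit(lambda q:-np.mean([iou(m,raster(c,box(*q,.018,.56,.04))) for c,m in zip(cs,MR)]),[.68,-.03,.1],[.02,.02,.06]);print("rail",r,f)
g,f=fit(lambda q:-np.mean([iou(m,raster(c,box(*r,.094,.015,.04,-.056,q[0]))) for c,m in zip(cs,MG)]),[.25],[.02]);print("stop y in rail",g,f)
g2,f=fit(lambda q:-np.mean([iou(m,raster(c,box(*q,.094,.015,.04))) for c,m in zip(cs,MG)]),[.585,.265,r[2]],[.02,.02,.06]);print("stop free",g2,f)
np.save('rail.npy',[*r,g[0]])
out=[]
for c in cs:
    im=cv2.resize(c[0],None,fx=2,fy=2)
    for P in(box(*q,.066,.18,.05),box(*r,.018,.56,.04),box(*r,.094,.015,.04,-.056,g[0])):
        cv2.polylines(im,[np.round(hull(c,P)*2).astype(np.int32)],True,(255,0,255),1)
    u=(w2px(c,[.62,0,0])[0]*2).astype(int);out.append(im[max(0,u[1]-200):u[1]+200,max(0,u[0]-300):u[0]+300][:300])
    
for i,o in enumerate(out): print(o.shape)
cv2.imwrite('pics/fit.png',np.vstack([cv2.resize(o,(600,300)) for o in out])[:,:,::-1])
E
```

```text
carton [0.53689329 0.01742854 0.04101653] -0.9291318916217252
rail [0.67152406 0.0028961  0.10634796] -0.909818628646915
stop y in rail [0.27371094] -0.6790315299673588
stop free [0.58286368 0.2675678  0.00086775] -0.6930542746571742
(300, 600, 3)
(300, 600, 3)
```

View pics/fit.png

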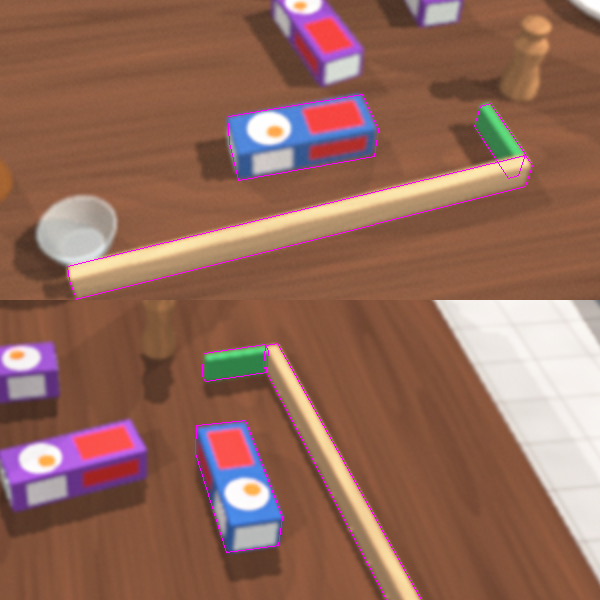

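The fit overlays match the picture. In the scene crop the carton outline spans roughly (228,118)–(377,178) and the rail outline lies on the rail. Moving to hover on the robot's side of the carton.

Request:
apply_moves(claw=[0.085,0.085,0.085,0.085,0.085,0.085,0.085,0.085,0.085,0.085,0.085,0.085,0.085,0.085,0.085,0.085,0.085,0.085,0.085,0.085], xyz=[[-0.028,-0.03,0],[-0.028,-0.03,0],[-0.028,-0.03,0],[-0.028,-0.03,0],[-0.028,-0.03,0],[-0.028,-0.03,0],[-0.028,-0.03,0],[-0.028,-0.03,0],[-0.028,-0.03,0],[-0.028,-0.03,0],[-0.028,-0.03,0],[-0.028,-0.03,0],[-0.028,-0.03,0],[-0.028,-0.03,0],[-0.028,-0.03,0],[0,0,0],[0,0,0],[0,0,0],[0,0,0],[0,0,0]], twist=[[0,0,0],[0,0,0],[0,0,0],[0,0,0],[0,0,0],[0,0,0],[0,0,0],[0,0,0],[0,0,0],[0,0,0],[0,0,0],[0,0,0],[0,0,0],[0,0,0],[0,0,0],[0,0,-0.1],[0,0,-0.1],[0,0,-0.1],[0,0,-0.1],[0,0,-0.1]])

```text
clock: 2.8
position: [0.455, 0.0018, 0.2314]
tool_rot: [3.142, 0.0, -3.028]
force: [0.3, -0.9, -1.1]
grip_width: 0.0848
finger_force: 0.0
```

```bash
cat > st.py <<'E'
from h import *
r=np.load('rail.npy')
def rf(p):
    d=np.asarray(p)[:2]-r[:2];c,s=np.cos(r[2]),np.sin(r[2]);return np.array([c*d[0]+s*d[1],-s*d[0]+c*d[1]])
def show():
    s=bot.observe();print("t",s["clock"],"pos",np.round(s["position"],4),"rf",np.round(rf(s["position"]),4),"rpy",np.round(s["tool_rot"],3),"F",np.round(s["force"],1),"q",np.round(s["qpos"],2))
E
python3 - <<'E'
from st import *
show()
c=cam("side");print(px2w(c,[[237,155],[234,152],[238,175]],.05).round(3))
c=cam("wrist");save(c,"w1.png")
E
```

```text
t 2.8 pos [0.455  0.0018 0.2314] rf [-0.2154  0.0219] rpy [ 3.142  0.    -3.028] F [ 0.3 -0.9 -1.1] q [-0.24  0.25  0.12  2.03 -0.04  0.86  1.59]
[[0.433 0.101 0.05 ]
 [0.427 0.114 0.05 ]
 [0.426 0.026 0.05 ]]
```

View pics/w1.png

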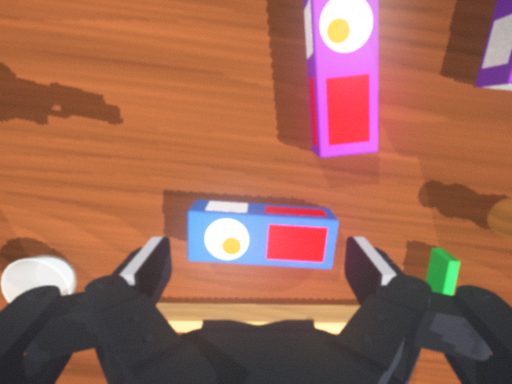

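The wrist view shows the blue carton ahead at (262,235) and a purple end behind at (345,155). The gap between them is about 75 mm, so I'll descend into it.

Request:
apply_moves(claw=[0.085,0.085,0.085,0.085,0.085,0.085,0.085,0.085,0.085,0.085], xyz=[[-0.013,0.007,0],[0,0,0.03],[0,0,0.03],[0,0,0.03],[0,0,0.03],[0,0,0.03],[0,0,0.03],[0,0,0.025],[0,0,0.013],[0,0,0]], twist=[[0,0,0.007],[0,0,0],[0,0,0],[0,0,0],[0,0,0],[0,0,0],[0,0,0],[0,0,0],[0,0,0],[0,0,0]])

```text
clock: 3.9
position: [0.4668, 0.0104, 0.0121]
tool_rot: [-3.141, -0.002, -3.041]
force: [0.1, -0.3, 0.3]
grip_width: 0.0848
finger_force: 0.0
```

```bash
python3 -c "
from st import *
show();c=cam('side');save(c,'s1.png')"
```

```text
t 3.9 pos [0.4668 0.0104 0.0121] rf [-0.2028  0.0291] rpy [-3.141e+00 -2.000e-03 -3.041e+00] F [ 0.1 -0.3  0.3] q [-0.19  0.67  0.05  2.15 -0.1   0.33  1.62]
```

Request:
apply_moves(claw=[0.085,0.085,0.085,0.085,0.085,0.085,0.085,0.085,0.085,0.085,0.085,0.085,0.085,0.085,0.085,0.085,0.085,0.085,0.085,0.085], xyz=[[-0.005,0,0],[-0.005,0,0],[-0.005,0,0],[-0.005,0,0],[-0.005,0,0],[-0.005,0,0],[-0.005,0,0],[-0.005,0,0],[-0.005,0,0],[-0.005,0,0],[-0.005,0,0],[-0.005,0,0],[-0.005,0,0],[-0.005,0,0],[-0.005,0,0],[-0.005,0,0],[-0.005,0,0],[-0.005,0,0],[-0.005,0,0],[-0.004,0,0]], twist=[[0,0,0],[0,0,0],[0,0,0],[0,0,0],[0,0,0],[0,0,0],[0,0,0],[0,0,0],[0,0,0],[0,0,0],[0,0,0],[0,0,0],[0,0,0],[0,0,0],[0,0,0],[0,0,0],[0,0,0],[0,0,0],[0,0,0],[0,0,0]])

```text
clock: 5.95
position: [0.5661, 0.0203, 0.0133]
tool_rot: [-3.142, 0.0, -3.039]
force: [-1.2, -1.4, 0.1]
grip_width: 0.0848
finger_force: 0.5
```

Run:
```python
from st import *
from fit import carton
show()
c=cam("scene");save(c,"sc2.png")
q,f=carton([c],[.60,.02,.1]);print(q,f,rf(q),q[2]-r[2])
```

```text
t 5.95 pos [0.5661 0.0203 0.0133] rf [-0.103   0.0285] rpy [-3.142  0.    -3.039] F [-1.2 -1.4  0.1] q [-0.19  0.75  0.07  1.89 -0.1   0.5   1.62]
[0.59874943 0.02799397 0.05173292] -0.8393484198205228 [-0.0696994   0.03268093] -0.054615041173521416
```

View pics/sc2.png

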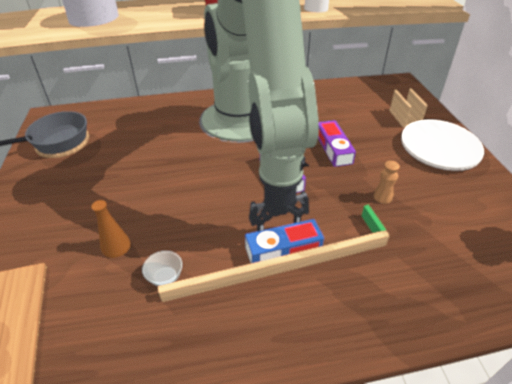

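The carton at (285,240) is lying parallel and close to the rail. Continuing gently while watching the force.

Request:
apply_moves(claw=[0.085,0.085,0.085,0.085], xyz=[[-0.003,0,0],[-0.003,0,0],[-0.002,0,0],[-0.002,0,0]], twist=[[0,0,0],[0,0,0],[0,0,0],[0,0,0]])

```text
clock: 6.4
position: [0.5757, 0.0213, 0.0133]
tool_rot: [-3.142, -0.0, -3.039]
force: [-2.2, 0.4, 0.4]
grip_width: 0.0849
finger_force: 0.5
```

Request:
apply_moves(claw=[0.085,0.085,0.085], xyz=[[-0.001,0,0],[-0.001,0,0],[-0.001,0,0]], twist=[[0,0,0],[0,0,0],[0,0,0]])

```text
clock: 6.7
position: [0.5786, 0.0216, 0.0133]
tool_rot: [-3.142, -0.0, -3.039]
force: [-1.1, 0.3, -0.5]
grip_width: 0.0851
finger_force: 0.5
```

Request:
apply_moves(claw=[0.085,0.085], xyz=[[-0.001,0,0],[-0.001,0,0]], twist=[[0,0,0],[0,0,0]])

```text
clock: 6.9
position: [0.5806, 0.0218, 0.0133]
tool_rot: [3.142, -0.0, -3.039]
force: [-0.7, -0.2, 0.3]
grip_width: 0.0852
finger_force: 0.5
```

Request:
apply_moves(claw=[0.085,0.085], xyz=[[-0.001,0,0],[-0.001,0,0]], twist=[[0,0,0],[0,0,0]])

```text
clock: 7.1
position: [0.5809, 0.0217, 0.0132]
tool_rot: [-3.141, -0.003, -3.039]
force: [-15.8, -3.0, 12.0]
grip_width: 0.0855
finger_force: 8.0
```

Request:
apply_moves(claw=[0.085,0.085], xyz=[[-0.001,0,0],[-0.001,0,0]], twist=[[0,0,0],[0,0,0]])

```text
clock: 7.3
position: [0.581, 0.0217, 0.013]
tool_rot: [-3.141, -0.007, -3.039]
force: [-27.3, -4.8, 23.4]
grip_width: 0.0848
finger_force: 14.2
```

Run:
```python
from st import *
from fit import carton
show()
c=cam("side");d=cam("scene")
a=np.hstack([cv2.resize(x[0][int(v)-50:int(v)+50,int(u)-65:int(u)+65],(390,300),interpolation=cv2.INTER_CUBIC) for x in(c,d) for u,v in w2px(x,[.625,.03,.04])])
cv2.imwrite('pics/c3.png',a[:,:,::-1])
```

```text
t 7.3 pos [0.581  0.0217 0.013 ] rf [-0.088   0.0283] rpy [-3.141 -0.007 -3.039] F [-27.3  -4.8  23.4] q [-0.19  0.77  0.07  1.85 -0.1   0.54  1.62]
```

View pics/c3.png

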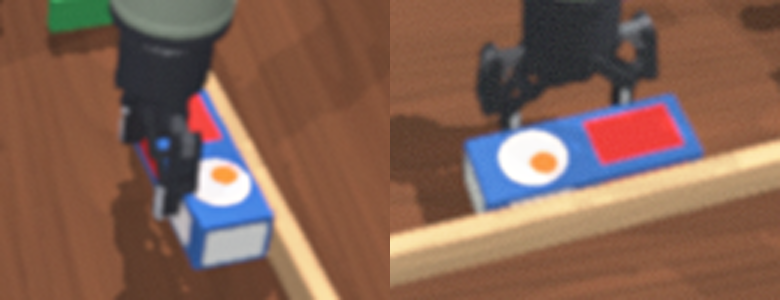

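The carton is flush to the rail in both crops, and contact is firm. Next I'll back off, lift and turn the tool to push the -y end.

Request:
apply_moves(claw=[0.085,0.085,0.085,0.06,0.04,0.02,0.02,0.02,0.02,0.02,0.02,0.02,0.02,0.02,0.02,0.02,0.02,0.02,0.02,0.02], xyz=[[0.01,0,0],[0.02,0,0],[0,0,-0.03],[0,0,-0.035],[0,0,-0.035],[0,0,0],[0,0,0],[0,0,0],[0,0,0],[0,0,0],[0,0,0],[0,0,0],[0,0,0],[0,0,0],[0,0,0],[0,0,0],[0,0,0],[-0.044,0.024,0],[-0.045,0.025,0],[-0.045,0.025,0]], twist=[[0,0,0],[0,0,0],[0,0,0],[0,0,0],[0,0,0],[0,0,0.13],[0,0,0.13],[0,0,0.13],[0,0,0.13],[0,0,0.13],[0,0,0.13],[0,0,0.13],[0,0,0.13],[0,0,0.13],[0,0,0.13],[0,0,0.13],[0,0,0.135],[0,0,0],[0,0,0],[0,0,0]])

```text
clock: 9.4
position: [0.6421, -0.1047, 0.1136]
tool_rot: [3.141, 0.0, 1.68]
force: [0.7, 0.5, 0.3]
grip_width: 0.0202
finger_force: 0.0
```

Run:
```python
from st import *
from fit import carton
show()
cs=[cam("side")];
q,f=carton(cs,[.63,.035,.1]);print(q,f,rf(q),q[2]-r[2])
cs=[cam("scene")];
for n in("bowl","mill"):print([(np.round(x["position"],3),x["score"]) for x in bot.find_in("scene",n)])
```

```text
t 9.4 pos [ 0.6421 -0.1047  0.1136] rf [-0.0407 -0.1039] rpy [3.141 0.    1.68 ] F [0.7 0.5 0.3] q [-0.25  0.76  0.51  1.64 -0.46  0.86  0.56]
[0.62699009 0.03031183 0.05472557] -0.8594472927347755 [-0.04137225  0.03198801] -0.05162239278808649
[(array([ 0.629, -0.271,  0.023]), 0.6)]
[(array([0.496, 0.337, 0.066]), 0.93)]
```

Request:
apply_moves(claw=[0.02,0.02,0.02,0.02,0.02], xyz=[[0,-0.004,0],[0,0,0.035],[0,0,0.035],[0,0,0.025],[0,0,0.004]], twist=[[0,0,0],[0,0,0],[0,0,0],[0,0,0],[0,0,0]])

```text
clock: 10.1
position: [0.635, -0.1023, 0.0119]
tool_rot: [-3.138, -0.001, 1.68]
force: [-0.6, 0.3, 0.2]
grip_width: 0.0198
finger_force: 0.0
```

Request:
apply_moves(claw=[0.02,0.02,0.02,0.02,0.02,0.02,0.02,0.02,0.02,0.02,0.02,0.02,0.02,0.02,0.02,0.02,0.02,0.02,0.02,0.02], xyz=[[0.005,0,0],[0.005,0,0],[0.005,0,0],[0.005,0,0],[0.005,0,0],[0.005,0,0],[0.005,0,0],[0.005,0,0],[0.005,0,0],[0.005,0,0],[0.005,0,0],[0.005,0,0],[0.005,0,0],[0.005,0,0],[0.005,0,0],[0.005,0,0],[0.005,0,0],[0.005,0,0],[0.005,0,0],[0.005,0,0]], twist=[[0,0,0],[0,0,0],[0,0,0],[0,0,0],[0,0,0],[0,0,0],[0,0,0],[0,0,0],[0,0,0],[0,0,0],[0,0,0],[0,0,0],[0,0,0],[0,0,0],[0,0,0],[0,0,0],[0,0,0],[0,0,0],[0,0,0],[0,0,0]])

```text
clock: 12.1
position: [0.6261, -0.0042, 0.0143]
tool_rot: [3.142, 0.0, 1.679]
force: [-0.6, -2.1, 2.2]
grip_width: 0.0199
finger_force: 1.1
```

Run:
```python
from st import *
show()
c=cam("side");d=cam("scene")
a=np.hstack([cv2.resize(x[0][int(v)-60:int(v)+60,int(u)-75:int(u)+75],(390,312),interpolation=cv2.INTER_CUBIC) for x in(c,d) for u,v in w2px(x,[.62,.1,.04])])
cv2.imwrite('pics/c4.png',a[:,:,::-1])
```

```text
t 12.1 pos [ 0.6261 -0.0042  0.0143] rf [-0.0459 -0.0023] rpy [3.142 0.    1.679] F [-0.6 -2.1  2.2] q [-0.37  0.87  0.44  1.74 -0.55  0.66  0.49]
```

View pics/c4.png

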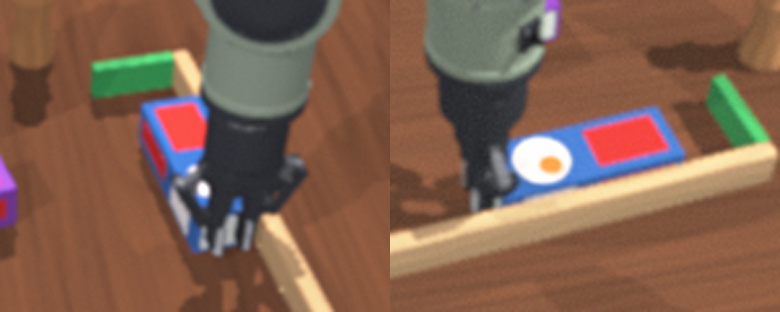

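The carton is at (600,150) in the right crop, sliding along the rail towards the stop at (740,110). Continuing.

Request:
apply_moves(claw=[0.02,0.02,0.02,0.02,0.02,0.02,0.02,0.02,0.02,0.02,0.02,0.02], xyz=[[0.005,0,0],[0.005,0,0],[0.005,0,0],[0.005,0,0],[0.005,0,0],[0.005,0,0],[0.005,0,0],[0.005,0,0],[0.005,0,0],[0.005,0,0],[0.005,0,0],[0.003,0,0]], twist=[[0,0,0],[0,0,0],[0,0,0],[0,0,0],[0,0,0],[0,0,0],[0,0,0],[0,0,0],[0,0,0],[0,0,0],[0,0,0],[0,0,0]])

```text
clock: 13.4
position: [0.6199, 0.0537, 0.0143]
tool_rot: [-3.142, -0.0, 1.679]
force: [0.6, -0.5, 0.1]
grip_width: 0.0198
finger_force: 0.4
```

Request:
apply_moves(claw=[0.02,0.02,0.02], xyz=[[0.002,0,0],[0.002,0,0],[0.001,0,0]], twist=[[0,0,0],[0,0,0],[0,0,0]])

```text
clock: 13.7
position: [0.6194, 0.0581, 0.0143]
tool_rot: [3.142, 0.0, 1.679]
force: [-0.5, -0.4, -0.1]
grip_width: 0.0198
finger_force: 0.4
```

Request:
apply_moves(claw=[0.02,0.02,0.02], xyz=[[0.001,0,0],[0.001,0,0],[0.001,0,0]], twist=[[0,0,0],[0,0,0],[0,0,0]])

```text
clock: 14.0
position: [0.6191, 0.061, 0.0143]
tool_rot: [-3.142, 0.0, 1.679]
force: [0.3, -1.7, 0.0]
grip_width: 0.0202
finger_force: 0.5
```

Run:
```python
from st import *
show()
c=cam("side");d=cam("scene")
a=np.hstack([cv2.resize(x[0][int(v)-60:int(v)+60,int(u)-75:int(u)+75],(390,312),interpolation=cv2.INTER_CUBIC) for x in(c,d) for u,v in w2px(x,[.61,.16,.04])])
cv2.imwrite('pics/c5.png',a[:,:,::-1])
```

```text
t 14.0 pos [0.6191 0.061  0.0143] rf [-0.046   0.0633] rpy [-3.142  0.     1.679] F [ 0.3 -1.7  0. ] q [-0.48  0.87  0.45  1.75 -0.57  0.65  0.39]
```

View pics/c5.png

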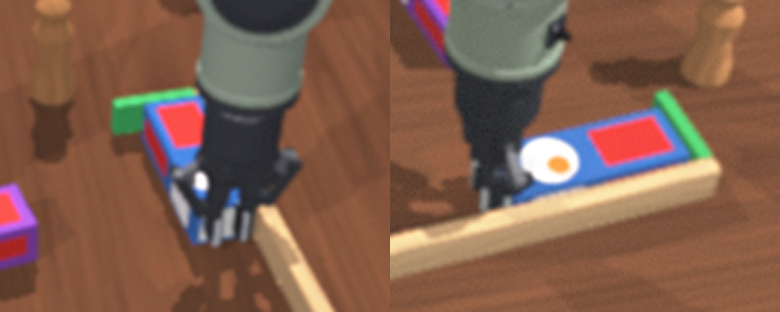

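Right crop: the carton's end at (690,150) is now a few millimetres from the stop. I'll take 1 mm steps until contact.

Request:
apply_moves(claw=[0.02,0.02,0.02], xyz=[[0.001,0,0],[0.001,0,0],[0.001,0,0]], twist=[[0,0,0],[0,0,0],[0,0,0]])

```text
clock: 14.4
position: [0.6188, 0.064, 0.0143]
tool_rot: [3.142, 0.0, 1.679]
force: [0.3, -1.9, -0.1]
grip_width: 0.02
finger_force: 0.6
```

Request:
apply_moves(claw=[0.02,0.02], xyz=[[0.001,0,0],[0.001,0,0]], twist=[[0,0,0],[0,0,0]])

```text
clock: 14.6
position: [0.6185, 0.0661, 0.0143]
tool_rot: [3.142, 0.0, 1.679]
force: [0.2, -1.1, -0.8]
grip_width: 0.02
finger_force: 0.7
```

Request:
apply_moves(claw=[0.02,0.02], xyz=[[0.001,0,0],[0.001,0,0]], twist=[[0,0,0],[0,0,0]])

```text
clock: 14.8
position: [0.6183, 0.068, 0.0143]
tool_rot: [3.142, 0.0, 1.679]
force: [0.7, -1.4, 1.2]
grip_width: 0.0199
finger_force: 0.7
```

Request:
apply_moves(claw=[0.02,0.02], xyz=[[0.001,0,0],[0.001,0,0]], twist=[[0,0,0],[0,0,0]])

```text
clock: 15.0
position: [0.6181, 0.07, 0.0143]
tool_rot: [3.142, 0.0, 1.679]
force: [0.4, -2.0, 0.6]
grip_width: 0.0203
finger_force: 0.8
```

Request:
apply_moves(claw=[0.02], xyz=[[0.001,0,0]], twist=[[0,0,0]])

```text
clock: 15.1
position: [0.618, 0.071, 0.0143]
tool_rot: [3.142, 0.0, 1.679]
force: [0.8, -1.4, 0.9]
grip_width: 0.0201
finger_force: 0.8
```

Request:
apply_moves(claw=[0.02], xyz=[[0.001,0,0]], twist=[[0,0,0]])

```text
clock: 15.2
position: [0.6179, 0.072, 0.0143]
tool_rot: [3.142, 0.0, 1.679]
force: [0.6, -2.3, 1.0]
grip_width: 0.0198
finger_force: 0.9
```

Request:
apply_moves(claw=[0.02,0.02], xyz=[[0.001,0,0],[0.001,0,0]], twist=[[0,0,0],[0,0,0]])

```text
clock: 15.4
position: [0.6177, 0.0724, 0.0143]
tool_rot: [3.142, 0.002, 1.678]
force: [0.6, -12.1, 0.1]
grip_width: 0.0201
finger_force: 6.2
```

Request:
apply_moves(claw=[0.02], xyz=[[0.001,0,0]], twist=[[0,0,0]])

```text
clock: 15.5
position: [0.6177, 0.0725, 0.0144]
tool_rot: [3.141, 0.003, 1.677]
force: [0.7, -17.7, 0.0]
grip_width: 0.02
finger_force: 8.5
```

Run:
```python
from st import *
show()
c=cam("side");d=cam("scene")
a=np.hstack([cv2.resize(x[0][int(v)-45:int(v)+45,int(u)-55:int(u)+55],(390,320),interpolation=cv2.INTER_CUBIC) for x in(c,d) for u,v in w2px(x,[.61,.2,.04])])
cv2.imwrite('pics/c6.png',a[:,:,::-1])
```

```text
t 15.5 pos [0.6177 0.0725 0.0144] rf [-0.0462  0.0749] rpy [3.141e+00 3.000e-03 1.677e+00] F [  0.7 -17.7   0. ] q [-0.51  0.87  0.45  1.75 -0.57  0.65  0.37]
```

View pics/c6.png

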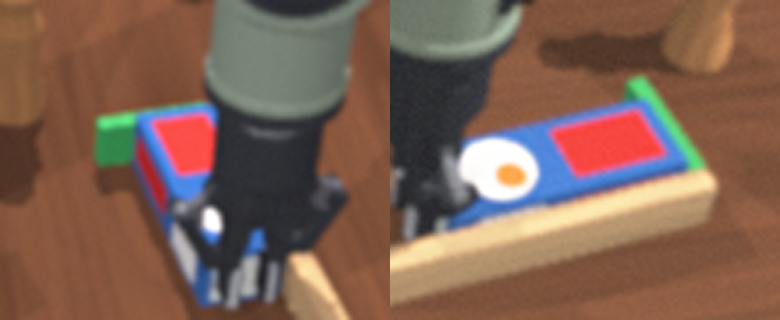

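The carton's end touches the stop (force contact). I'll retract, then measure and finish with a side push.

Request:
apply_moves(claw=[0.02,0.02,0.02,0.02,0.04,0.06,0.085,0.085,0.085,0.085,0.085,0.085,0.085,0.085,0.085,0.085,0.085,0.085,0.085,0.085], xyz=[[-0.01,0,0],[-0.02,0,0],[0,0,-0.04],[0,0,-0.04],[0,0,-0.04],[0,0,0],[0,0,0],[0,0,0],[0,0,0],[0,0,0],[0,0,0],[0,0,0],[0,0,0],[0,0,0],[0,0,0],[0,0,0],[0,0,0],[0.028,0.04,0],[0.028,0.04,0],[0.028,0.04,0]], twist=[[0,0,0],[0,0,0],[0,0,0],[0,0,0],[0,0,0],[0,0,-0.13],[0,0,-0.13],[0,0,-0.13],[0,0,-0.13],[0,0,-0.13],[0,0,-0.13],[0,0,-0.13],[0,0,-0.13],[0,0,-0.13],[0,0,-0.13],[0,0,-0.13],[0,0,-0.14],[0,0,0],[0,0,0],[0,0,0]])

```text
clock: 17.6
position: [0.5231, 0.1562, 0.1343]
tool_rot: [3.141, -0.0, -3.035]
force: [0.1, 0.7, -0.6]
grip_width: 0.0846
finger_force: 0.0
```

Run:
```python
from st import *
from fit import carton
show()
cs=[cam("side"),cam("scene")]
for k in(cs,cs[:1],cs[1:]):
    q,f=carton(k,[.611,.177,.1]);print(q,f,rf(q),q[2]-r[2])
```

```text
t 17.6 pos [0.5231 0.1562 0.1343] rf [-0.1313  0.1682] rpy [ 3.141 -0.    -3.035] F [ 0.1  0.7 -0.6] q [-0.5   0.53  0.14  1.9  -0.1   0.72  1.38]
[0.60867936 0.17624884 0.10007577] -0.7333618140663554 [-0.04408867  0.17904417] -0.006272186371757943
[0.61288717 0.17673286 0.0231442 ] -0.8464864864864865 [-0.03985326  0.17907881] -0.08320376014160892
[0.58765377 0.18653625 0.23994971] -0.6703471706125915 [-0.06390349  0.19150529] 0.1336017518688365
```

Request:
apply_moves(claw=[0.085,0.085,0.085,0.085,0.085,0.085,0.085,0.085,0.085,0.085,0.085,0.085], xyz=[[0,0,0.04],[0,0,0.04],[0,0,0.03],[0,0,0.011],[-0.005,0,0],[-0.005,0,0],[-0.005,0,0],[-0.005,0,0],[-0.005,0,0],[-0.005,0,0],[-0.005,0,0],[-0.002,0,0]], twist=[[0,0,0],[0,0,0],[0,0,0],[0,0,0],[0,0,0],[0,0,0],[0,0,0],[0,0,0],[0,0,0],[0,0,0],[0,0,0],[0,0,0]])

```text
clock: 18.9
position: [0.5618, 0.1594, 0.0133]
tool_rot: [-3.142, 0.0, -3.035]
force: [-0.2, -0.1, 0.4]
grip_width: 0.0852
finger_force: 0.0
```

Request:
apply_moves(claw=[0.085,0.085,0.085], xyz=[[-0.001,0,0],[-0.001,0,0],[-0.001,0,0]], twist=[[0,0,0],[0,0,0],[0,0,0]])

```text
clock: 19.2
position: [0.5641, 0.1597, 0.0133]
tool_rot: [-3.142, -0.0, -3.034]
force: [0.0, 0.2, -0.1]
grip_width: 0.0849
finger_force: 0.0
```

Request:
apply_moves(claw=[0.085,0.085], xyz=[[-0.001,0,0],[-0.001,0,0]], twist=[[0,0,0],[0,0,0]])

```text
clock: 19.4
position: [0.5662, 0.1599, 0.0133]
tool_rot: [-3.142, -0.0, -3.034]
force: [-1.6, -0.3, 1.1]
grip_width: 0.0852
finger_force: 1.1
```

```bash
python3 -c "
from st import *
show()"
```

```text
t 19.4 pos [0.5662 0.1599 0.0133] rf [-0.0881  0.1673] rpy [-3.142 -0.    -3.034] F [-1.6 -0.3  1.1] q [-0.44  0.77  0.1   1.83 -0.13  0.54  1.42]
```

Contact begins at the same x' of -0.088 as when the carton was flush. A little more, until it's firm.

Request:
apply_moves(claw=[0.085,0.085], xyz=[[-0.001,0,0],[0,0,0]], twist=[[0,0,0],[0,0,0]])

```text
clock: 19.6
position: [0.5663, 0.1599, 0.0132]
tool_rot: [-3.141, -0.002, -3.034]
force: [-5.9, 0.4, 3.8]
grip_width: 0.0848
finger_force: 3.0
```

Request:
apply_moves(claw=[0.085,0.085], xyz=[[-0.001,0,0],[0,0,0]], twist=[[0,0,0],[0,0,0]])

```text
clock: 19.8
position: [0.5662, 0.1599, 0.013]
tool_rot: [-3.141, -0.004, -3.034]
force: [-11.9, -1.2, 8.5]
grip_width: 0.0848
finger_force: 6.2
```

Firm against the rail. Retracting well clear for an unobstructed look.

Request:
apply_moves(claw=[0.085,0.085,0.085,0.085,0.085,0.085,0.085,0.085,0.085,0.085,0.085,0.085], xyz=[[0.01,0,0],[0.03,0,0],[0,0,-0.05],[0,0,-0.05],[0,0,-0.05],[0,0,-0.05],[0.03,-0.03,0],[0.03,-0.04,0],[0,-0.045,0],[0,-0.045,0],[0,-0.045,0],[0,0,0]], twist=[[0,0,0],[0,0,0],[0,0,0],[0,0,0],[0,0,0],[0,0,0],[0,0,0],[0,0,0],[0,0,0],[0,0,0],[0,0,0],[0,0,0]])

```text
clock: 21.0
position: [0.4904, -0.0602, 0.2136]
tool_rot: [-3.14, 0.001, -3.042]
force: [0.1, 0.7, 0.7]
grip_width: 0.0851
finger_force: 0.0
```

Run:
```python
from st import *
from fit import carton
show()
c=cam("side");d=cam("scene");w=cam("wrist")
for k in([c,d],[c],[d]):
    q,f=carton(k,[.611,.177,.1]);print(q,f,rf(q),q[2]-r[2])
for n in("bowl","mill","cruet"):
  for k in("scene","side"): print(n,k,[(np.round(x["position"],3).tolist(),round(x["score"],2)) for x in bot.find_in(k,n)][:1])
a=np.hstack([cv2.resize(x[0][int(v)-45:int(v)+45,int(u)-55:int(u)+55],(390,320),interpolation=cv2.INTER_CUBIC) for x in(c,d) for u,v in w2px(x,[.61,.19,.04])])
cv2.imwrite('pics/c7.png',a[:,:,::-1])
```

```text
t 21.0 pos [ 0.4904 -0.0602  0.2136] rf [-0.1868 -0.0435] rpy [-3.140e+00  1.000e-03 -3.042e+00] F [0.1 0.7 0.7] q [-0.18  0.34  0.23  1.97 -0.1   0.84  1.77]
[0.60435433 0.17653834 0.1546477 ] -0.4857028419700843 [-0.04835853  0.17979113] 0.048299738797001
[ 0.63276437  0.16687832 -0.2741038 ] -0.37716814159292034 [-0.02113439  0.16717002] -0.38045175986500696
[0.58381767 0.18691017 0.18320371] -0.6722564211420081 [-0.06767823  0.19228429] 0.07685574946766333
bowl scene [([0.628, -0.272, 0.023], 0.71)]
bowl side [([0.648, -0.254, 0.018], 0.57)]
mill scene [([0.497, 0.334, 0.066], 0.77)]
mill side [([0.481, 0.328, 0.067], 0.86)]
cruet scene [([0.546, -0.38, 0.057], 0.58)]
cruet side [([0.523, -0.406, 0.066], 0.96)]
```

View pics/c7.png

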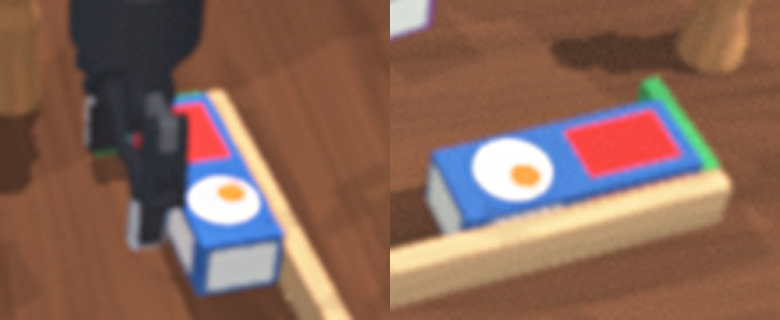

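The left crop is partly blocked by the gripper. In the right crop the carton's top corners are at about (432,152), (462,225), (700,170) and (655,100), snug to rail and stop. I'll check those corners against the ideal pose.

Run:
```python
from st import *
from fit import box
from scipy.optimize import least_squares
d=cam("scene");u,v=w2px(d,[.61,.19,.04])[0];u0,v0=int(u)-55,int(v)-45
obs=np.array([[432-390,152],[462-390,225],[700-390,170],[655-390,100]])
px=obs*[110/390,90/320]+[u0,v0]
W=px2w(d,px,.05);R=np.array([rf(p) for p in W]);print(R.round(4))
print("centre",R.mean(0),"angles",[(np.arctan2(-(b-a)[0],(b-a)[1])).round(3) for a,b in((R[0],R[3]),(R[1],R[2]))])
```

```text
[[-0.0741  0.0874]
 [-0.0082  0.0831]
 [-0.0048  0.2587]
 [-0.0741  0.2605]]
centre [-0.04032146  0.17240448] angles [np.float64(-0.0), np.float64(-0.019)]
```

```bash
python3 -c "
from workcell import bot
print(bot.job_done())"
```

```text
the job is handed in; nothing more can be done
None
```

I pushed the carton flat against the rail and its end against the green stop, with the bowl, cruet and mill left where they stood, and handed the job in at about 21 s; the hand-in returned no verdict.

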